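# Clear the instrument stand and stack the two modules

### The arm

A 6-joint arm with a two-finger parallel gripper is mounted at the origin on the work surface. World frame = base frame: x ahead of the robot, y to its left, z up, the work surface at z = 0. Lengths are in m, angles in degrees, forces in N, time in s.
With the tool pointing down it reaches from about 0.25 to 0.725 m from the base axis. Payload 9.7 kg.
Tool frame: the origin (TCP) lies at the very end of the fingers, on their centre line; the grasp point (between the pads) lies grasp_offset behind it (grasp_offset is the distance from the TCP to the grasp point, in m); z points along the fingers, y is the line along which they close (so a half turn about z gives the same grasp; the last joint's range is limited). The gripper opens to 85 mm and grips with 20 to 120 N. Pads are 22 mm wide; open, the fingers measure 114 mm over their backs; the gripper's body (76 mm by 85 mm) begins 54 mm behind the grasp point. The pads swing forward as they close: fully open they stand 13 mm farther back than shut.
Start: joints at [-68.812, 4.979, 10.078, 95.1, 0, 90], TCP at [0.199, -0.513, 0.231] pointing down, gripper open.
Joint ranges: [-179.16, 179.16], [-48.56, 103.87], [-65.8, 70.77], [-126.05, 130.52], [-82.76, 87.17], [-180, 180]. Speed limits (degrees/s): [127.2, 127.2, 147.25, 180, 180, 180].

### API

Orientations are given as [roll, pitch, yaw] about the fixed x, y, z axes, in that order (R = Rz(yaw) Ry(pitch) Rx(roll)).
In Python, from workcell import get_obs, camera, calibration, job_done, recognise, cut_out, mark_of, grasp_offset gives the robot as it stands.
- The arm moves only by the tool servo_tool, never from a script. Its argument "moves" is a list of rows, each a list of 3 entries, a list of its own where there are three numbers: the turn, a rotation vector about the tool's x, y, z in degrees, then the shift along the tool's x, y, z in m, then the opening in per cent of the stroke, from 0 (shut) to 100 (fully open). In form: [[[ax, ay, az], [x, y, z], claw], ...]. A call has 1 to 12 rows; each row shifts and turns the commanded pose from where the row before left it, along the tool's axes as they then stand; what a row does not reach is not made up. A row lasts 1/10 s, in which the tool goes at most 50 mm and 8.59 degrees, less where a joint would pass 70% of its speed; a pose out of reach is approached as far as the arm can. A call is refused whole if a number of a shift passes 0.05 or a number of a turn 8.59, either way. A call with a gripper value outside its range is refused whole. The fingers move at their own pace and stop on an object; "force" is the grip in N (left out, the last holds). Time passes only in rows, so rows that do not move let the fingers close. It gives the time, the measured TCP pose, the force, the opening and the grip force at its end, in the units of the state.
- get_obs(): the state, without advancing time (a new reading comes with each control period).
- camera(name): name is "scene" or "top" or "wrist"; returns (picture, depth): 384x512x3 uint8, red, green, blue; 384x512 float32, m along the optical axis (not along the pixel's ray), 0 where there is no reading.
- calibration(name): a dict with "camera_matrix" (3x3 intrinsics, pixels), "R" (3x3) and "t" (3): a world point X has camera coordinates R X + t. Camera axes: x right, y down, z forward; pixel columns grow to the right and rows downward; lengths in m; the calibration is good to about 2 mm. The wrist camera is an equidistant fisheye: a pixel r from the principal point sees the ray r / f radians off the axis. A picture is of the moment at which its call begins: read the wrist's pose just before it. calibration takes no time and is no camera call; for the wrist camera it gives the pose at the moment of the call.
- job_done(): hands the job in; it is judged then, once.
Trained networks look in the newest picture that a camera, given by its name, has taken for a name from the list of things; names that differ only in an ending like _2 or _b are one class to them, and where a whole thing is asked for, a point or a joint stands for the part that bears it (a point fixed in the world has none). Each returns a list of dicts, best first, with "score" (0 to 1); they miss things now and then, are a little off and sometimes report something else, mostly with a low value. They report only what shows in the picture. A call takes as long as a camera call. They do not tell look-alikes from the thing itself.
- recognise(name, camera): "xyz" ([x, y, z] in m, in the coordinates of the camera as it stood for that picture, good to about 4 mm: the middle of the surface that is visible of it).
- cut_out(name, camera): "mask" (384x512 bool, what is visible of it).
- mark_of(name, camera): "xyz" ([x, y, z] in m, in the coordinates of the camera as it stood for that picture, good to about 4 mm: a listed point, or the origin of a listed thing).
The state is a dict: "time": time; "q": joint angles; "qd": joint speeds; "joint_efforts": joint torques, N m; "ee_pos": TCP position; "tcp_rot": TCP orientation; "wrist_force": force on the tool from outside, world axes, zero at the start; "torque": the same for the moment, N m; "opening": finger opening in m; "grasp_force": force on a finger pad.
Only numpy, scipy, OpenCV 4.12 (cv2) and the standard library are available. Lean on these libraries where they do the work, as an engineer would, in place of code of your own. Each camera call takes 0.05 s, during which the arm holds its last target. There are 200 camera calls.

### The job

Someone left the stapler on the instrument stand: put it away in the grey desk tray, standing on its base flat on the tray's floor. Then set the larger module gently on the stand, without dropping it, and after that the smaller one likewise on top of the larger, both with their connector panels at the stand's front end and nothing overhanging what is beneath. Leave the other things on the desk where they are.

Things in the scene. Friction and masses are not known exactly. Their poses are not given: they have to be found in the camera images.
- stapler: desk stapler, black with a steel magazine, standing on its base on the stand at the start: 130 mm long (its x axis), base 36 mm wide and 8 mm high, upper body 28 mm wide (between 26 and 48 mm above the underside) and 124 mm long, 53 mm high in all, about 0.2 kg; origin at the centre of its underside, z up. Grip the upper body across its width, at mid length
- tray: shallow open grey desk tray, fixed to the desk: outside 120 mm (its x) by 170 mm (its y) by 25 mm high, walls and floor 5 mm thick, so 110 by 160 mm inside; origin at the centre of its underside, on the desk; empty at the start
- stand: low aluminium instrument stand, fixed to the desk: flat top plate 180 mm (its x) by 100 mm (its y), top surface 50 mm above the desk; origin on the desk under its centre, its -x end is the front, roughly towards the robot
- amp: the larger module, a plain grey metal case 150 mm long (x) by 66 mm wide (y) by 44 mm high, about 0.6 kg; flat top and bottom; black panel with three connectors (stubs 11 mm long) on its front, the -x end, whose black bezel also shows as a 10 mm strip along the front edge of the top; front roughly towards the robot at the start; origin at the centre of its underside, z up
- filt: the smaller module, a plain grey metal case 100 mm long (x) by 46 mm wide (y) by 36 mm high, about 0.35 kg; flat top and bottom; black panel with two connectors (stubs 11 mm long) on its front, the -x end, whose black bezel also shows as a 10 mm strip along the front edge of the top; front roughly towards the robot at the start; origin at the centre of its underside, z up
- amp_fl (a point): front left (-x, +y) bottom corner of the larger module
- amp_fr (a point): front right (-x, -y) bottom corner of the larger module
- amp_rl (a point): rear left (+x, +y) bottom corner of the larger module
- amp_rr (a point): rear right (+x, -y) bottom corner of the larger module
- filt_fl (a point): front left (-x, +y) bottom corner of the smaller module
- filt_fr (a point): front right (-x, -y) bottom corner of the smaller module
- filt_rl (a point): rear left (+x, +y) bottom corner of the smaller module
- filt_rr (a point): rear right (+x, -y) bottom corner of the smaller module
- mouse: bystander: white computer mouse, 105 x 58 x 33 mm, on the dark mat; origin under its centre
- pen_cup: bystander: dark metal pen cup with pens, 72 mm across, 140 mm tall with the pens; origin under its centre
- tape: bystander: roll of clear tape lying flat, 80 mm across, 19 mm high; origin under its centre
- mug: bystander: white mug, 78 mm across, 92 mm tall; origin under its centre
- notes: bystander: block of note paper, 76 x 76 x 18 mm; origin under its centre
- phone: bystander: dark mobile phone lying flat, 150 x 72 x 9 mm; origin under its centre
- marker: bystander: marker pen lying on the desk, 130 mm long, 18 mm thick; origin under its middle
Mind the look-alikes: they are no part of the job. Leave any pink look-alike of the stapler alone.

How it is judged:
By the outcome, as a careful person would: the job done as asked, in the order asked, and still so for the second after the job is handed in, with the robot touching nothing.
It also fails if it takes over 72 s, if anything falls off the work surface, if the arm or the gripper's body presses on something with over 40 N, if the wrist force passes 120 N, or if a joint passes its speed limit or range.

## Working session

There is one attempt and no reset: what is moved stays moved. The work goes in short steps, Python scripts to look and compute and a tool call to move; the robot and the scene stay as the last step left them, time stands still between calls to the robot, and variables do not carry over. Pictures are saved under pics/ and viewed, at most 10 in all, crops included, and the job is handed in when it is done.

Besides the shell and the picture viewer there is one more tool, called after "Call:" as name(argument=value, ...), one argument or row to a line, values as JSON. servo_tool: Moves the arm, as the interface text tells. Its arguments: {"type":"object","properties":{"moves":{"type":"array"},"force":{"type":"number"}},"required":["moves"]}

```bash
mkdir -p pics; ls
cat > h.py <<'E'
import numpy as np, cv2
from workcell import *
def toworld(c,p):
    k=calibration(c); return np.array(k["R"]).T@(np.array(p)-np.array(k["t"]))
def cloud(c,depth):
    k=calibration(c);K=np.array(k["camera_matrix"])
    v,u=np.mgrid[:384,:512]
    P=np.stack([(u-K[0,2])/K[0,0]*depth,(v-K[1,2])/K[1,1]*depth,depth],-1)
    return (P-np.array(k["t"]))@np.array(k["R"])
def snap(c,n):
    p,d=camera(c); cv2.imwrite(f"pics/{n}.png",p[:,:,::-1]); np.save(f"pics/{n}_d.npy",d); return p,d
E
python3 - <<'E'
from h import *
np.set_printoptions(precision=4,suppress=True)
p,d=snap("top","top0"); p2,d2=snap("scene","scene0")
cv2.imwrite("pics/both.png",np.hstack([cv2.resize(x[:,:,::-1],(400,300)) for x in (p,p2)]))
print(grasp_offset, get_obs())
for n in ["stapler","tray","stand","amp","filt","amp_fl","amp_fr","amp_rl","amp_rr","filt_fl","filt_fr","filt_rl","filt_rr"]:
    for r in mark_of(n,"top")[:3]: print(n,round(r["score"],2),toworld("top",r["xyz"]))
k=calibration("top");print(k["t"],k["R"])
E
```

```text
pics
0.0187 {'time': 0.1, 'q': array([-68.8104,   5.0077,  10.039 ,  95.1016,  -0.0007,  90.0009]), 'qd': array([-0.0007, -0.075 ,  0.1174,  0.0074,  0.1093, -0.1147]), 'joint_efforts': array([ -0.    , -52.1558,  46.5657,   0.016 ,  -0.0001,   0.    ]), 'ee_pos': array([ 0.1987, -0.5126,  0.2307]), 'tcp_rot': array([-179.9297,    0.0007,   21.1888]), 'wrist_force': array([-0.0134, -0.1066,  0.5033]), 'torque': array([-0.0127, -0.0123, -0.0355]), 'grasp_force': 0.0, 'opening': 0.0854794435513667}
stapler 0.84 [ 0.3456 -0.3819 -0.0021]
tray 0.66 [0.4316 0.0125 0.002 ]
tray 0.48 [ 0.5481  0.2764 -0.0011]
stand 0.81 [ 0.66   -0.0032  0.0016]
stand 0.47 [ 0.443   0.2679 -0.003 ]
amp 0.76 [ 0.5062 -0.2589  0.0006]
filt 0.55 [0.4983 0.2445 0.0004]
amp_fl 0.58 [ 0.4472 -0.2045 -0.0014]
amp_fl 0.52 [ 0.5901 -0.2535  0.0008]
amp_fl 0.31 [0.3209 0.2243 0.0026]
amp_fr 0.65 [ 0.4273 -0.269   0.0016]
amp_rl 0.57 [ 0.59   -0.2535 -0.0006]
amp_rl 0.37 [0.6593 0.0031 0.0489]
filt_fl 0.75 [ 0.5876 -0.2531 -0.0005]
filt_fl 0.69 [ 0.4424  0.2646 -0.0073]
filt_fr 0.57 [0.4539 0.218  0.0007]
filt_fr 0.47 [0.6995 0.384  0.0009]
filt_rl 0.92 [0.5464 0.2769 0.0002]
filt_rl 0.38 [ 0.4452  0.2657 -0.0048]
filt_rl 0.29 [ 0.4524  0.2148 -0.0007]
filt_rr 0.88 [ 0.5507  0.2334 -0.0014]
[-0.015   0.5369  0.9466] [[-0.0437 -0.999  -0.0052]
 [-0.9714  0.0437 -0.2335]
 [ 0.2335 -0.0052 -0.9723]]
```

```bash
python3 -c "
import cv2
a=cv2.imread('pics/top0.png');cv2.imwrite('pics/t.png',cv2.resize(a,(800,600),interpolation=cv2.INTER_CUBIC))"
```

```text
(no output)
```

View pics/t.png

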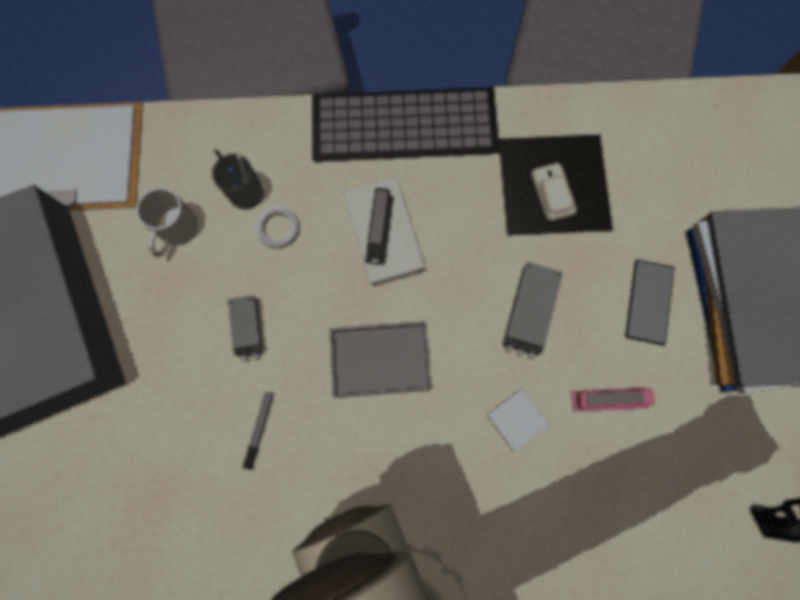

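View pics/scene0.png

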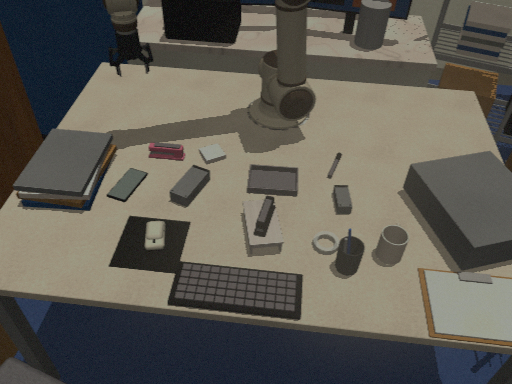

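The black stapler is on the white stand at about (378,225) of the enlarged top view, and the pink one at (612,400) is the decoy. The tray is at (380,360), the amp at (533,308) and the filter at (245,325), both with connectors towards the robot. Next I measure each one from depth.

Run:
```python
from h import *
np.set_printoptions(precision=4,suppress=True)
d=np.load("pics/top0_d.npy");W=cloud("top",d)
img=cv2.imread("pics/top0.png")
def fit(n,uv,zr,r=75):
    u,v=int(uv[0]*.64),int(uv[1]*.64)
    m=np.zeros(d.shape,bool);m[v-r//1:v+r,u-r:u+r]=1
    m&=(W[...,2]>zr[0])&(W[...,2]<zr[1])&(d>0)
    k,l,s,c=cv2.connectedComponentsWithStats(m.astype(np.uint8))
    i=1+np.argmax(s[1:,4]); P=W[l==i]
    (cx,cy),(w,h),a=cv2.minAreaRect((P[:,:2]*1000).astype(np.float32))
    if w<h: w,h,a=h,w,a-90
    print(n,"c",[round(cx,1),round(cy,1)],"size",[round(w,1),round(h,1)],"yaw",round((a+90)%180-90,1),"z",np.percentile(P[:,2],[5,50,95]),len(P))
fit("stand",(385,235),(.042,.058),45)
fit("stand+st",(385,235),(.042,.12),45)
fit("stapler",(378,225),(.075,.12),45)
fit("staplertop",(378,225),(.092,.12),45)
fit("tray",(380,360),(.015,.035),45)
fit("trayfloor",(380,360),(.0025,.010),28)
fit("tray all",(380,360),(.003,.035),38)
fit("amp",(533,308),(.036,.055),40)
fit("amp all",(533,308),(.015,.055),40)
fit("filt",(245,325),(.03,.045),30)
fit("filt all",(245,325),(.015,.045),30)
x=np.abs(W[...,2])<.01;print("table",np.median(W[...,2][x]),W[...,2][x].std(), calibration("top")["camera_matrix"])
o=cv2.resize(img[90:300,130:380],(750,630)[:2]);cv2.imwrite("pics/crop.png",cv2.resize(o,(700,588)))
```

```text
stand c [659.4, -1.8] size [181.2, 100.1] yaw 14.1 z [0.0472 0.0504 0.0545] 1630
stand+st c [659.4, -1.8] size [181.2, 100.1] yaw 14.1 z [0.0474 0.0513 0.1035] 2196
stapler c [655.5, 5.3] size [124.2, 28.4] yaw -9.0 z [0.0912 0.1007 0.1057] 484
staplertop c [655.8, 5.2] size [123.5, 28.2] yaw -9.3 z [0.0939 0.1011 0.1058] 453
tray c [430.5, 13.8] size [169.8, 120.8] yaw -88.1 z [0.0181 0.0245 0.0277] 433
trayfloor c [431.5, 13.4] size [158.9, 109.4] yaw -88.2 z [0.0029 0.0052 0.0081] 2010
tray all c [432.5, 13.6] size [181.1, 130.2] yaw -88.5 z [0.0034 0.0059 0.0256] 2471
amp c [505.7, -258.8] size [152.0, 66.5] yaw -19.4 z [0.041  0.0443 0.0472] 1343
amp all c [501.3, -257.2] size [161.5, 66.5] yaw -19.4 z [0.0251 0.0441 0.0471] 1455
filt c [498.3, 248.6] size [102.4, 47.2] yaw 7.1 z [0.0327 0.0358 0.039 ] 628
filt all c [494.2, 248.0] size [110.7, 47.5] yaw 7.1 z [0.0198 0.0355 0.0388] 711
table 0.00023387455125206387 0.002515833150053996 [[377.0976   0.     259.82  ]
 [  0.     377.0976 187.2722]
 [  0.       0.       1.    ]]
```

View pics/crop.png

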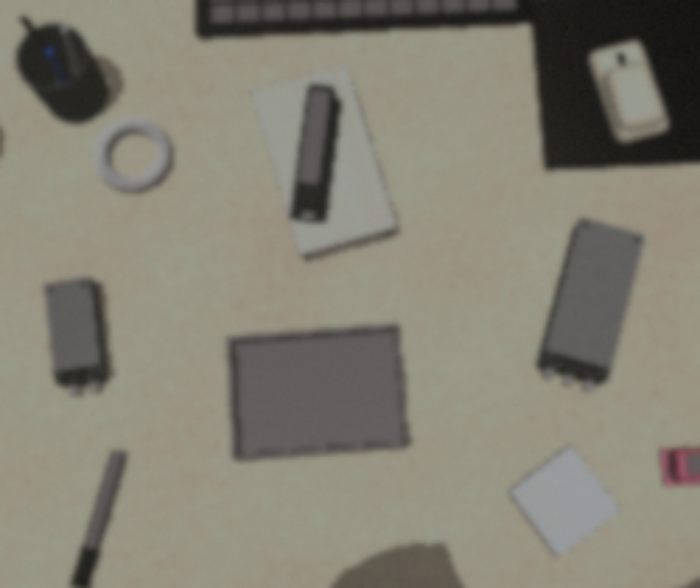

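The enlarged crop confirms the black stapler on the white stand at (315,150). The black bezel and connectors face the robot on both the amp (570,370) and the filter (85,375). The fitted sizes match the given ones. I'll go to the stapler next.

```bash
cat > plan.py <<'E'
import sys,math,json
from h import *
from scipy.spatial.transform import Rotation as Ro
# plan.py claw x,y,z,psi [more waypoints]: rows in tool axes from the measured pose, tool kept vertical
o=get_obs();p=np.array(o["ee_pos"]);R=Ro.from_euler("xyz",o["tcp_rot"],degrees=True)
claw=float(sys.argv[1]);rows=[]
print("at",o["time"],p.round(4),np.round(o["tcp_rot"],2),"q",np.round(o["q"]).tolist())
step=float(sys.argv[2])
for a in sys.argv[3:]:
    x,y,z,psi=map(float,a.split(","));q=np.array([x,y,z])
    psi0=math.degrees(math.atan2(R.as_matrix()[1,0],R.as_matrix()[0,0]))
    turn=(psi-psi0+180)%360-180
    n=max(1,math.ceil(abs(turn)/8.5-1e-3),math.ceil(np.linalg.norm(q-p)/step-1e-3))
    for i in range(n):
        last=i==n-1
        tgt=p+(q-p)/(n-i)
        s=np.round(R.inv().apply(tgt-p),3 if not last else 4)
        ps=math.degrees(math.atan2(R.as_matrix()[1,0],R.as_matrix()[0,0]))
        dz=round(-(((psi-ps+180)%360-180)/(n-i)),1)
        tilt=Ro.from_euler("xyz",[180,0,psi],degrees=True)
        rows.append([[0,0,dz],(s+0).tolist(),claw]);p=p+R.apply(s);R=R*Ro.from_rotvec([0,0,dz],degrees=True)
for i in range(0,len(rows),12): print(json.dumps(rows[i:i+12]))
E
python3 plan.py 100 0.045 0.6555,0.005,0.2,171 0.6555,0.005,0.13,171
```

```text
at 0.75 [ 0.1988 -0.5128  0.2313] [180.     0.    21.19] q [-69.0, 5.0, 10.0, 95.0, -0.0, 90.0]
[[[0, 0, -8.3], [0.034, -0.018, 0.002], 100.0], [[0, 0, -8.3], [0.036, -0.013, 0.002], 100.0], [[0, 0, -8.3], [0.038, -0.007, 0.002], 100.0], [[0, 0, -8.3], [0.038, -0.002, 0.002], 100.0], [[0, 0, -8.3], [0.038, 0.004, 0.002], 100.0], [[0, 0, -8.3], [0.037, 0.009, 0.002], 100.0], [[0, 0, -8.3], [0.035, 0.015, 0.002], 100.0], [[0, 0, -8.3], [0.033, 0.02, 0.002], 100.0], [[0, 0, -8.3], [0.03, 0.024, 0.002], 100.0], [[0, 0, -8.3], [0.026, 0.028, 0.001], 100.0], [[0, 0, -8.4], [0.022, 0.032, 0.002], 100.0], [[0, 0, -8.3], [0.017, 0.035, 0.001], 100.0]]
[[[0, 0, -8.4], [0.012, 0.036, 0.002], 100.0], [[0, 0, -8.3], [0.006, 0.038, 0.001], 100.0], [[0, 0, -8.4], [0.0, 0.038, 0.002], 100.0], [[0, 0, -8.3], [-0.005, 0.038, 0.001], 100.0], [[0, 0, -8.4], [-0.01, 0.037, 0.002], 100.0], [[0, 0, -8.3], [-0.0162, 0.0351, 0.0013], 100.0], [[0, 0, -0.0], [0.0, 0.0, 0.035], 100.0], [[0, 0, -0.0], [0.0, 0.0, 0.035], 100.0]]
```

Call:
servo_tool(
  moves=[
    [[0,0,-8.3],[0.034,-0.018,0.002],100],
    [[0,0,-8.3],[0.036,-0.013,0.002],100],
    [[0,0,-8.3],[0.038,-0.007,0.002],100],
    [[0,0,-8.3],[0.038,-0.002,0.002],100],
    [[0,0,-8.3],[0.038,0.004,0.002],100],
    [[0,0,-8.3],[0.037,0.009,0.002],100],
    [[0,0,-8.3],[0.035,0.015,0.002],100],
    [[0,0,-8.3],[0.033,0.02,0.002],100],
    [[0,0,-8.3],[0.03,0.024,0.002],100],
    [[0,0,-8.3],[0.026,0.028,0.001],100],
    [[0,0,-8.4],[0.022,0.032,0.002],100],
    [[0,0,-8.3],[0.017,0.035,0.001],100],
  ],
)

```text
time: 1.95
ee_pos: [0.504, -0.1655, 0.2093]
tcp_rot: [180.0, 0.0, 121.2]
wrist_force: [-0.2, -1.1, -0.6]
opening: 0.0856
grasp_force: 0.0
```

```bash
python3 plan.py 100 0.045 0.6555,0.005,0.2,171 0.6555,0.005,0.13,171
```

```text
at 1.95 [ 0.504  -0.1655  0.2093] [1.7999e+02 1.0000e-02 1.2124e+02] q [-18.0, 2.0, 4.0, 92.0, -0.0, 41.0]
[[[0, 0, -8.3], [0.011, 0.036, 0.002], 100.0], [[0, 0, -8.3], [0.006, 0.038, 0.001], 100.0], [[0, 0, -8.3], [0.0, 0.038, 0.002], 100.0], [[0, 0, -8.3], [-0.005, 0.038, 0.001], 100.0], [[0, 0, -8.3], [-0.01, 0.036, 0.002], 100.0], [[0, 0, -8.3], [-0.0159, 0.0348, 0.0013], 100.0], [[0, 0, 0.0], [0.0, 0.0, 0.035], 100.0], [[0, 0, 0.0], [0.0, 0.0, 0.035], 100.0]]
```

Call:
servo_tool(
  moves=[
    [[0,0,-8.3],[0.011,0.036,0.002],100],
    [[0,0,-8.3],[0.006,0.038,0.001],100],
    [[0,0,-8.3],[0,0.038,0.002],100],
    [[0,0,-8.3],[-0.005,0.038,0.001],100],
    [[0,0,-8.3],[-0.01,0.036,0.002],100],
    [[0,0,-8.3],[-0.016,0.035,0.001],100],
    [[0,0,0],[0,0,0.035],100],
    [[0,0,0],[0,0,0.035],100],
    [[0,0,0],[0,0,0.03],100],
    [[0,0,0],[0,0,0.02],100],
    [[0,0,0],[0,0,0.017],100],
    [[0,0,0],[0,0,0],100],
  ],
)

```text
time: 3.15
ee_pos: [0.6543, 0.0029, 0.0603]
tcp_rot: [-180.0, -0.3, 170.7]
wrist_force: [-0.8, 0.5, -0.8]
opening: 0.0855
grasp_force: 0.0
```

Run:
```python
from h import *
print(get_obs()["ee_pos"],get_obs()["tcp_rot"])
p,d=snap("wrist","w1")
```

```text
[0.65429697 0.00287206 0.06034799] [-179.95710673   -0.25458607  170.68838948]
```

View pics/w1.png

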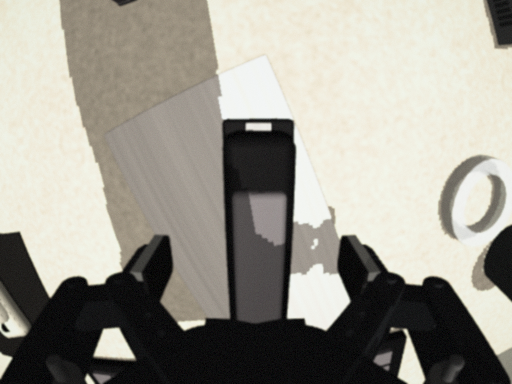

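The stapler lies along the tool axis at about x=258 px, centred between the fingers at 165 and 345, so I close the gripper.

Call:
servo_tool(
  moves=[
    [[0,0,0],[0,0,0],20],
    [[0,0,0],[0,0,0],20],
    [[0,0,0],[0,0,0],10],
    [[0,0,0],[0,0,0],10],
    [[0,0,0],[0,0,0],10],
    [[0,0,0],[0,0,0],10],
  ],
  force=45,
)

```text
time: 3.8
ee_pos: [0.6562, 0.0029, 0.0641]
tcp_rot: [180.0, 0.1, 170.7]
wrist_force: [0.2, 0.9, 6.0]
opening: 0.0273
grasp_force: 45.9
```

```bash
python3 plan.py 10 0.035 0.656,0.003,0.12,170.7 0.4315,0.0135,0.10,92 0.4315,0.0135,0.05,92
```

```text
at 3.8 [0.6562 0.0029 0.0641] [1.7998e+02 8.0000e-02 1.7069e+02] q [0.0, 19.0, 8.0, 79.0, 0.0, 10.0]
[[[0, 0, -0.0], [0.0, 0.0, -0.028], 10.0], [[0, 0, -0.0], [0.0002, 0.0001, -0.0279], 10.0], [[0, 0, 7.9], [0.022, -0.003, 0.002], 10.0], [[0, 0, 7.9], [0.022, -0.006, 0.002], 10.0], [[0, 0, 7.9], [0.021, -0.008, 0.002], 10.0], [[0, 0, 7.9], [0.019, -0.011, 0.002], 10.0], [[0, 0, 7.8], [0.018, -0.014, 0.002], 10.0], [[0, 0, 7.9], [0.016, -0.016, 0.002], 10.0], [[0, 0, 7.8], [0.013, -0.018, 0.002], 10.0], [[0, 0, 7.9], [0.011, -0.02, 0.002], 10.0], [[0, 0, 7.8], [0.007, -0.021, 0.002], 10.0], [[0, 0, 7.9], [0.005, -0.0222, 0.0017], 10.0]]
[[[0, 0, -0.0], [0.0, 0.0, 0.025], 10.0], [[0, 0, -0.0], [0.0, 0.0, 0.025], 10.0]]
```

Call:
servo_tool(
  moves=[
    [[0,0,0],[0,0,-0.028],10],
    [[0,0,0],[0,0,-0.028],10],
    [[0,0,7.9],[0.022,-0.003,0.002],10],
    [[0,0,7.9],[0.022,-0.006,0.002],10],
    [[0,0,7.9],[0.021,-0.008,0.002],10],
    [[0,0,7.9],[0.019,-0.011,0.002],10],
    [[0,0,7.8],[0.018,-0.014,0.002],10],
    [[0,0,7.9],[0.016,-0.016,0.002],10],
    [[0,0,7.8],[0.013,-0.018,0.002],10],
    [[0,0,7.9],[0.011,-0.02,0.002],10],
    [[0,0,7.8],[0.007,-0.021,0.002],10],
    [[0,0,7.9],[0.005,-0.022,0.002],10],
  ],
)

```text
time: 5.0
ee_pos: [0.4301, 0.0133, 0.0986]
tcp_rot: [-179.9, 0.0, 91.7]
wrist_force: [0.1, -0.6, -2.7]
opening: 0.0272
grasp_force: 45.0
```

Call:
servo_tool(
  moves=[
    [[0,0,0],[0,0,0.025],10],
    [[0,0,0],[0,0,0.025],10],
    [[0,0,0],[0,0,0],10],
    [[0,0,0],[0,0,0],10],
  ],
)

```text
time: 5.4
ee_pos: [0.4311, 0.0133, 0.0493]
tcp_rot: [-179.9, 0.0, 92.0]
wrist_force: [-0.5, -0.6, -2.1]
opening: 0.0275
grasp_force: 45.2
```

```bash
python3 plan.py 10 0.005 0.4315,0.0135,0.02,92
```

```text
at 5.4 [0.4311 0.0133 0.0493] [-179.93    0.     91.99] q [2.0, -11.0, -25.0, 76.0, -0.0, 90.0]
[[[0, 0, -0.0], [0.0, 0.0, 0.005], 10.0], [[0, 0, -0.0], [0.0, 0.0, 0.005], 10.0], [[0, 0, -0.0], [0.0, 0.0, 0.005], 10.0], [[0, 0, -0.0], [0.0, 0.0, 0.005], 10.0], [[0, 0, -0.0], [0.0, 0.0, 0.005], 10.0], [[0, 0, -0.0], [0.0002, 0.0005, 0.0043], 10.0]]
```

Call:
servo_tool(
  moves=[
    [[0,0,0],[0,0,0.01],10],
    [[0,0,0],[0,0,0.01],10],
    [[0,0,0],[0,0,0.005],10],
    [[0,0,0],[0,0,0.002],10],
    [[0,0,0],[0,0,0.001],10],
    [[0,0,0],[0,0,0],10],
    [[0,0,0],[0,0,0],10],
  ],
)

```text
time: 6.1
ee_pos: [0.4317, 0.0134, 0.0216]
tcp_rot: [180.0, -0.0, 92.0]
wrist_force: [0.1, -0.2, -2.9]
opening: 0.0273
grasp_force: 45.4
```

Call:
servo_tool(
  moves=[
    [[0,0,0],[0,0,0.001],10],
    [[0,0,0],[0,0,0.001],10],
    [[0,0,0],[0,0,0],10],
  ],
)

```text
time: 6.4
ee_pos: [0.4315, 0.0133, 0.0192]
tcp_rot: [-180.0, 0.0, 92.0]
wrist_force: [0.2, 0.0, -3.0]
opening: 0.0274
grasp_force: 45.4
```

Call:
servo_tool(
  moves=[
    [[0,0,0],[0,0,0.001],10],
    [[0,0,0],[0,0,0.001],10],
    [[0,0,0],[0,0,0],10],
  ],
)

```text
time: 6.7
ee_pos: [0.4315, 0.0134, 0.019]
tcp_rot: [180.0, 0.0, 92.0]
wrist_force: [-8.4, 0.0, 16.2]
opening: 0.0276
grasp_force: 47.8
```

Contact. I release it and retreat.

Call:
servo_tool(
  moves=[
    [[0,0,0],[0,0,-0.001],30],
    [[0,0,0],[0,0,0],50],
    [[0,0,0],[0,0,0],55],
    [[0,0,0],[0,0,0],55],
    [[0,0,0],[0,0,-0.01],55],
    [[0,0,0],[0,0,-0.03],55],
    [[0,0,0],[0,0,-0.04],55],
    [[0,0,0],[0,0,-0.045],100],
    [[0,0,0],[0,0,-0.01],100],
  ],
)

```text
time: 7.6
ee_pos: [0.4332, 0.0134, 0.1588]
tcp_rot: [179.6, 0.0, 92.0]
wrist_force: [0.3, 0.3, 0.1]
opening: 0.0742
grasp_force: 0.0
```

```bash
python3 plan.py 100 0.045 0.5057,-0.2585,0.15,160.6
python3 - <<'E'
from h import *
p,d=snap("scene","s1");W=cloud("scene",d)
m=(abs(W[...,0]-.4315)<.09)&(abs(W[...,1]-.0135)<.1)&(W[...,2]>.04)&(W[...,2]<.075)
P=W[m];print(len(P),np.percentile(P[:,2],[5,50,95,99]))
(c,s,a)=cv2.minAreaRect((P[:,:2]*1000).astype(np.float32));print(c,s,a)
cv2.imwrite("pics/s1c.png",cv2.resize(p[120:240,190:350,::-1],(640,480)))
E
```

```text
at 7.6 [0.4332 0.0134 0.1588] [179.6    0.    91.99] q [2.0, -12.0, -14.0, 88.0, 0.0, 90.0]
[[[0, 0, -7.6], [-0.03, 0.007, 0.001], 100.0], [[0, 0, -7.6], [-0.031, 0.003, 0.001], 100.0], [[0, 0, -7.6], [-0.031, -0.001, 0.001], 100.0], [[0, 0, -7.6], [-0.031, -0.005, 0.001], 100.0], [[0, 0, -7.6], [-0.03, -0.01, 0.001], 100.0], [[0, 0, -7.7], [-0.028, -0.013, 0.001], 100.0], [[0, 0, -7.6], [-0.026, -0.017, 0.001], 100.0], [[0, 0, -7.7], [-0.024, -0.021, 0.001], 100.0], [[0, 0, -7.6], [-0.0213, -0.0233, 0.0013], 100.0]]
310 [0.04211549 0.05390304 0.06125605 0.06365475]
(433.3368835449219, 14.548259735107422) (37.51202392578125, 122.47162628173828) 4.032099723815918
```

View pics/s1c.png

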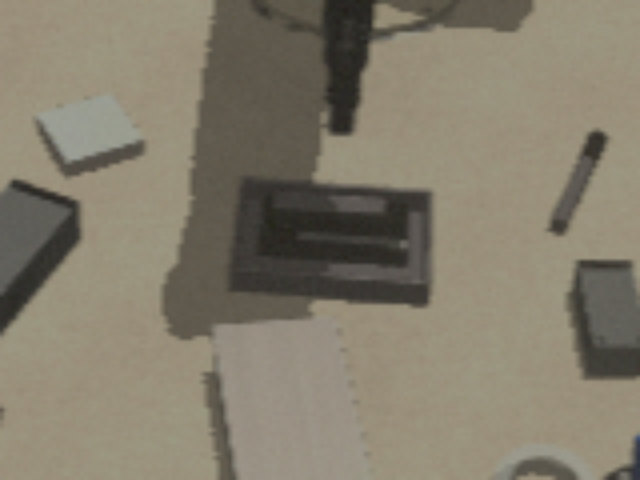

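The stapler stands in the middle of the tray at (335,235), inside the walls, and the stand at (290,400) is clear. Now the amp.

Call:
servo_tool(
  moves=[
    [[0,0,-7.6],[-0.03,0.007,0.001],100],
    [[0,0,-7.6],[-0.031,0.003,0.001],100],
    [[0,0,-7.6],[-0.031,-0.001,0.001],100],
    [[0,0,-7.6],[-0.031,-0.005,0.001],100],
    [[0,0,-7.6],[-0.03,-0.01,0.001],100],
    [[0,0,-7.7],[-0.028,-0.013,0.001],100],
    [[0,0,-7.6],[-0.026,-0.017,0.001],100],
    [[0,0,-7.7],[-0.024,-0.021,0.001],100],
    [[0,0,-7.6],[-0.021,-0.023,0.001],100],
    [[0,0,0],[0,0,0.04],100],
    [[0,0,0],[0,0,0],100],
    [[0,0,0],[0,0,0],100],
  ],
)

```text
time: 8.85
ee_pos: [0.5028, -0.2575, 0.1034]
tcp_rot: [180.0, -0.2, 160.6]
wrist_force: [-0.1, 0.4, 0.6]
opening: 0.0856
grasp_force: 0.0
```

```bash
python3 - <<'E'
from h import *
p,d=snap("wrist","w2")
E
python3 plan.py 100 0.03 0.5057,-0.2588,0.007,160.6
```

```text
at 8.9 [ 0.5036 -0.2576  0.1049] [ 1.7999e+02 -3.0000e-02  1.6059e+02] q [-27.0, 7.0, -2.0, 81.0, 0.0, -8.0]
[[[0, 0, -0.0], [-0.001, 0.0, 0.024], 100.0], [[0, 0, -0.0], [0.0, 0.0, 0.025], 100.0], [[0, 0, -0.0], [-0.001, 0.0, 0.024], 100.0], [[0, 0, -0.0], [-0.0004, -0.0004, 0.0249], 100.0]]
```

View pics/w2.png

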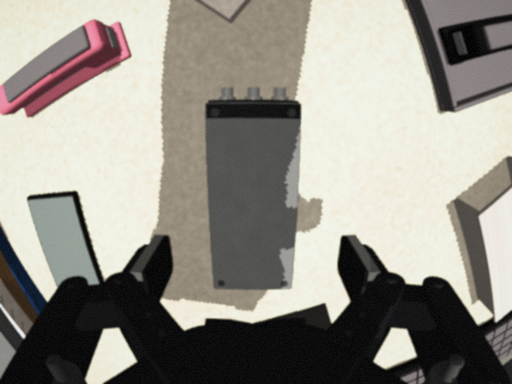

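The amp is aligned, spanning columns 207–300 with its centre at about 253 and the fingers at 165 and 345. I go down and grip it.

Call:
servo_tool(
  moves=[
    [[0,0,0],[-0.001,0,0.024],100],
    [[0,0,0],[0,0,0.025],100],
    [[0,0,0],[-0.001,0,0.024],100],
    [[0,0,0],[0,0,0.015],100],
    [[0,0,0],[0,0,0.008],100],
    [[0,0,0],[0,0,0],100],
    [[0,0,0],[0,0,0],100],
  ],
)

```text
time: 9.6
ee_pos: [0.5063, -0.259, 0.0096]
tcp_rot: [-180.0, 0.1, 160.6]
wrist_force: [0.2, 0.1, -0.4]
opening: 0.0852
grasp_force: 0.0
```

Call:
servo_tool(
  moves=[
    [[0,0,0],[0,0,0],75],
    [[0,0,0],[0,0,0],65],
    [[0,0,0],[0,0,0],60],
    [[0,0,0],[0,0,0],60],
    [[0,0,0],[0,0,0],60],
  ],
  force=70,
)

```text
time: 10.1
ee_pos: [0.5064, -0.2592, 0.0098]
tcp_rot: [-180.0, 0.1, 160.6]
wrist_force: [-0.5, 0.5, 5.6]
opening: 0.065
grasp_force: 80.0
```

```bash
python3 plan.py 60 0.035 0.5055,-0.2588,0.11,160.6 0.6594,-0.0018,0.11,194.1 0.6594,-0.0018,0.08,194.1
```

```text
at 10.1 [ 0.5064 -0.2592  0.0098] [-1.7998e+02  1.3000e-01  1.6058e+02] q [-27.0, 9.0, -10.0, 71.0, -0.0, -8.0]
[[[0, 0, -0.0], [0.0, 0.0, -0.033], 60.0], [[0, 0, -0.0], [0.0, 0.0, -0.034], 60.0], [[0, 0, -0.0], [0.0008, 0.0001, -0.0332], 60.0], [[0, 0, -3.7], [-0.007, 0.033, 0.0], 60.0], [[0, 0, -3.7], [-0.009, 0.032, 0.0], 60.0], [[0, 0, -3.7], [-0.011, 0.031, 0.0], 60.0], [[0, 0, -3.7], [-0.013, 0.031, 0.0], 60.0], [[0, 0, -3.7], [-0.015, 0.03, 0.0], 60.0], [[0, 0, -3.8], [-0.016, 0.029, 0.0], 60.0], [[0, 0, -3.7], [-0.018, 0.028, 0.0], 60.0], [[0, 0, -3.8], [-0.02, 0.026, 0.0], 60.0], [[0, 0, -3.7], [-0.022, 0.025, 0.0001], 60.0]]
[[[0, 0, -0.0], [0.0, 0.0, 0.03], 60.0]]
```

Call:
servo_tool(
  moves=[
    [[0,0,0],[0,0,-0.033],60],
    [[0,0,0],[0,0,-0.034],60],
    [[0,0,0],[0,0,-0.033],60],
    [[0,0,-3.7],[-0.007,0.033,0],60],
    [[0,0,-3.7],[-0.009,0.032,0],60],
    [[0,0,-3.7],[-0.011,0.031,0],60],
    [[0,0,-3.7],[-0.013,0.031,0],60],
    [[0,0,-3.7],[-0.015,0.03,0],60],
    [[0,0,-3.8],[-0.016,0.029,0],60],
    [[0,0,-3.7],[-0.018,0.028,0],60],
    [[0,0,-3.8],[-0.02,0.026,0],60],
    [[0,0,-3.7],[-0.022,0.025,0],60],
  ],
)

```text
time: 11.3
ee_pos: [0.6598, -0.0006, 0.1079]
tcp_rot: [180.0, -0.0, -165.8]
wrist_force: [0.4, -0.9, -5.9]
opening: 0.0647
grasp_force: 80.5
```

Call:
servo_tool(
  moves=[
    [[0,0,0],[0,0,0.01],60],
    [[0,0,0],[0,0,0.01],60],
    [[0,0,0],[0,0,0],60],
    [[0,0,0],[0,0,0],60],
  ],
)

```text
time: 11.7
ee_pos: [0.6588, -0.0028, 0.0878]
tcp_rot: [180.0, -0.1, -166.0]
wrist_force: [-0.0, 0.1, -4.5]
opening: 0.0648
grasp_force: 80.4
```

```bash
python3 plan.py 60 0.01 0.6594,-0.0018,0.062,194.1
python3 - <<'E'
from h import *
o=get_obs();print(o["tcp_rot"],o["torque"])
p,d=snap("wrist","w3")
cv2.imwrite("pics/w3.png",p[:,:,::-1])
E
```

```text
at 11.7 [ 0.6588 -0.0028  0.0878] [ 1.7999e+02 -7.0000e-02 -1.6600e+02] q [-0.0, 20.0, 11.0, 82.0, -0.0, -14.0]
[[[0, 0, -0.0], [0.0, 0.0, 0.009], 60.0], [[0, 0, -0.1], [0.0, 0.0, 0.008], 60.0], [[0, 0, -0.0], [-0.0009, 0.0008, 0.0088], 60.0]]
[ 1.79987920e+02 -7.46206173e-02 -1.66004351e+02] [-0.01455043 -0.03117285 -0.0115058 ]
```

View pics/w3.png

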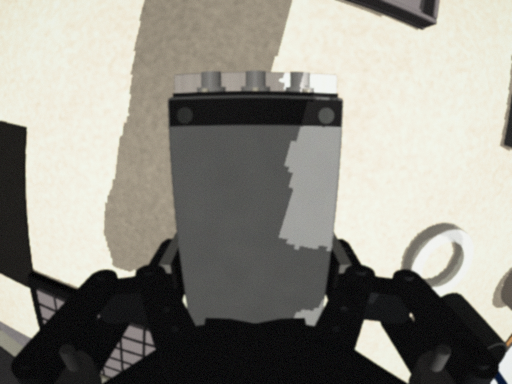

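The amp is held level and straight. The stand's front edge (row 75) shows parallel to the panel and centred under it, so I lower the amp.

Call:
servo_tool(
  moves=[
    [[0,0,0],[0,0.001,0.009],60],
    [[0,0,0],[-0.001,0,0.008],60],
    [[0,0,0],[0,0,0.006],60],
    [[0,0,0],[0,0,0.002],60],
    [[0,0,0],[0,0,0.001],60],
    [[0,0,0],[0,0,0],60],
    [[0,0,0],[0,0,0],60],
  ],
)

```text
time: 12.45
ee_pos: [0.6604, -0.0006, 0.0626]
tcp_rot: [-180.0, 0.0, -165.9]
wrist_force: [0.0, -0.3, -3.5]
opening: 0.0649
grasp_force: 80.6
```

Call:
servo_tool(
  moves=[
    [[0,0,0],[0,0,0.001],60],
    [[0,0,0],[0,0,0],60],
    [[0,0,0],[0,0,0],60],
  ],
)

```text
time: 12.75
ee_pos: [0.6603, -0.0006, 0.0614]
tcp_rot: [-180.0, 0.0, -165.9]
wrist_force: [0.1, 0.7, -4.7]
opening: 0.0648
grasp_force: 80.6
```

Call:
servo_tool(
  moves=[
    [[0,0,0],[0,0,0.001],60],
    [[0,0,0],[0,0,0],60],
    [[0,0,0],[0,0,0],60],
  ],
)

```text
time: 13.05
ee_pos: [0.6602, -0.0006, 0.0602]
tcp_rot: [180.0, -0.0, -165.9]
wrist_force: [-0.7, -0.3, -5.3]
opening: 0.065
grasp_force: 80.6
```

Call:
servo_tool(
  moves=[
    [[0,0,0],[0,0,0.0006],60],
    [[0,0,0],[0,0,0],60],
    [[0,0,0],[0,0,0],60],
  ],
)

```text
time: 13.35
ee_pos: [0.6603, -0.0006, 0.0599]
tcp_rot: [-180.0, 0.0, -165.9]
wrist_force: [-0.9, 0.1, -2.0]
opening: 0.0649
grasp_force: 80.7
```

Call:
servo_tool(
  moves=[
    [[0,0,0],[0,0,0.0007],60],
    [[0,0,0],[0,0,0],60],
    [[0,0,0],[0,0,0],60],
  ],
)

```text
time: 13.65
ee_pos: [0.6603, -0.0006, 0.0599]
tcp_rot: [-180.0, 0.0, -165.9]
wrist_force: [-4.8, -0.2, 6.1]
opening: 0.0648
grasp_force: 81.5
```

In contact, with about 11 N on the stand. Release it and go up.

Call:
servo_tool(
  moves=[
    [[0,0,0],[0,0,0],80],
    [[0,0,0],[0,0,0],100],
    [[0,0,0],[0,0,0],100],
    [[0,0,0],[0,0,0],100],
    [[0,0,0],[0,0,-0.01],100],
    [[0,0,0],[0,0,-0.03],100],
    [[0,0,0],[0,0,-0.045],100],
    [[0,0,0],[0,0,-0.04],100],
    [[0,0,0],[0,0,0],100],
  ],
)

```text
time: 14.55
ee_pos: [0.6622, -0.0006, 0.1918]
tcp_rot: [-179.9, 0.6, -165.9]
wrist_force: [-0.2, 0.1, 0.0]
opening: 0.085
grasp_force: 0.0
```

```bash
python3 plan.py 100 0.045 0.4985,0.248,0.14,187.1
```

```text
at 14.55 [ 6.622e-01 -6.000e-04  1.918e-01] [-179.86    0.56 -165.91] q [-0.0, 20.0, 23.0, 93.0, -0.0, -14.0]
[[[0, 0, 1.0], [0.014, 0.04, 0.007], 100.0], [[0, 0, 1.0], [0.015, 0.04, 0.007], 100.0], [[0, 0, 1.0], [0.015, 0.04, 0.007], 100.0], [[0, 0, 1.0], [0.016, 0.039, 0.007], 100.0], [[0, 0, 1.0], [0.017, 0.039, 0.007], 100.0], [[0, 0, 1.0], [0.018, 0.039, 0.008], 100.0], [[0, 0, 1.0], [0.0182, 0.0383, 0.0072], 100.0]]
```

Call:
servo_tool(
  moves=[
    [[0,0,1],[0.014,0.04,0.007],100],
    [[0,0,1],[0.015,0.04,0.007],100],
    [[0,0,1],[0.015,0.04,0.007],100],
    [[0,0,1],[0.016,0.039,0.007],100],
    [[0,0,1],[0.017,0.039,0.007],100],
    [[0,0,1],[0.018,0.039,0.008],100],
    [[0,0,1],[0.018,0.038,0.007],100],
    [[0,0,0],[0,0,0.04],100],
    [[0,0,0],[0,0,0],100],
    [[0,0,0],[0,0,0],100],
  ],
)

```text
time: 15.55
ee_pos: [0.4962, 0.2473, 0.0945]
tcp_rot: [-180.0, -0.1, -172.9]
wrist_force: [0.9, -0.1, 1.1]
opening: 0.0856
grasp_force: 0.0
```

```bash
python3 - <<'E'
from h import *
np.set_printoptions(precision=4,suppress=True)
w,_=snap("wrist","w4")
p,d=snap("top","t4");W=cloud("top",d)
m=(abs(W[...,0]-.66)<.12)&(abs(W[...,1])<.1)
for n,zr in (("amp",(.084,.105)),("stand",(.042,.058))):
    P=W[m&(W[...,2]>zr[0])&(W[...,2]<zr[1])];print(n,len(P),cv2.minAreaRect((P[:,:2]*1000).astype(np.float32)),np.median(P[:,2]))
c=p[110:220,190:320,::-1]
cv2.imwrite("pics/w4.png",np.hstack([cv2.resize(c,(390,330)),cv2.resize(w[:,:,::-1],(410,330))]))
E
python3 plan.py 100 0.03 0.4985,0.248,0.007,187.1
```

```text
amp 1334 ((659.4408569335938, -0.043567657470703125), (151.93365478515625, 66.31769561767578), 14.288154602050781) 0.0943182195559001
stand 815 ((659.091796875, -1.8621063232421875), (181.20054626464844, 100.09883117675781), 14.095155715942383) 0.050240205627252205
at 15.65 [0.4975 0.2474 0.096 ] [ 1.7997e+02  1.1000e-01 -1.7298e+02] q [26.0, 5.0, -5.0, 80.0, -0.0, 19.0]
[[[0, 0, -0.0], [0.0, 0.0, 0.03], 100.0], [[0, 0, -0.0], [0.0, 0.0, 0.029], 100.0], [[0, 0, -0.1], [-0.0009, 0.0004, 0.03], 100.0]]
```

View pics/w4.png

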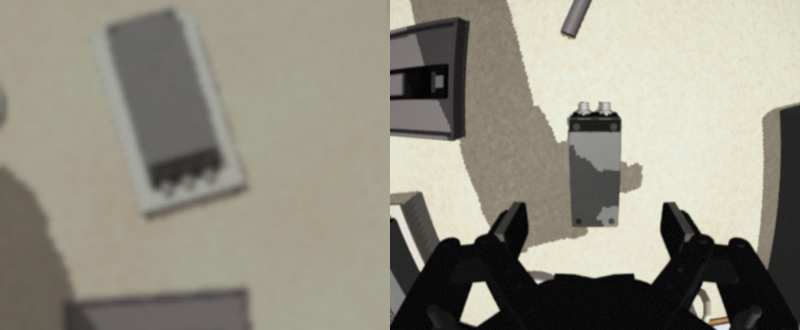

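The amp sits within the stand, level, with its connectors at the front (left half, around (185,175)). The filter is aligned between the fingers (right half, column 595). I descend and grip it.

Call:
servo_tool(
  moves=[
    [[0,0,0],[0,0,0.03],100],
    [[0,0,0],[-0.001,0,0.029],100],
    [[0,0,0],[0,0,0.018],100],
    [[0,0,0],[0,0,0.011],100],
    [[0,0,0],[0,0,0],100],
    [[0,0,0],[0,0,0],70],
    [[0,0,0],[0,0,0],50],
    [[0,0,0],[0,0,0],40],
    [[0,0,0],[0,0,0],40],
    [[0,0,0],[0,0,0],40],
    [[0,0,0],[0,0,0],40],
  ],
  force=60,
)

```text
time: 16.75
ee_pos: [0.4981, 0.2482, 0.0075]
tcp_rot: [180.0, 0.1, -172.9]
wrist_force: [0.3, -0.3, 5.6]
opening: 0.0447
grasp_force: 63.0
```

```bash
python3 plan.py 40 0.04 0.4985,0.2475,0.15,187.1 0.6594,-0.0005,0.15,194.2 0.6594,-0.0005,0.12,194.2
```

```text
at 16.75 [0.4981 0.2482 0.0075] [ 1.7996e+02  1.3000e-01 -1.7291e+02] q [26.0, 7.0, -12.0, 70.0, -0.0, 19.0]
[[[0, 0, -0.0], [0.0, 0.0, -0.036], 40.0], [[0, 0, -0.0], [0.0, 0.0, -0.036], 40.0], [[0, 0, -0.0], [0.0, 0.0, -0.035], 40.0], [[0, 0, -0.0], [-0.0006, -0.0007, -0.0355], 40.0], [[0, 0, -0.9], [-0.016, -0.033, 0.0], 40.0], [[0, 0, -0.9], [-0.016, -0.034, 0.0], 40.0], [[0, 0, -0.9], [-0.015, -0.034, 0.0], 40.0], [[0, 0, -0.9], [-0.015, -0.034, 0.0], 40.0], [[0, 0, -0.9], [-0.014, -0.034, 0.0], 40.0], [[0, 0, -0.9], [-0.013, -0.034, 0.0], 40.0], [[0, 0, -0.9], [-0.013, -0.035, 0.0], 40.0], [[0, 0, -0.8], [-0.0122, -0.0344, 0.0001], 40.0]]
[[[0, 0, -0.0], [0.0001, 0.0, 0.03], 40.0]]
```

Call:
servo_tool(
  moves=[
    [[0,0,0],[0,0,-0.036],40],
    [[0,0,0],[0,0,-0.036],40],
    [[0,0,0],[0,0,-0.035],40],
    [[0,0,0],[0,0,-0.036],40],
    [[0,0,-0.9],[-0.016,-0.033,0],40],
    [[0,0,-0.9],[-0.016,-0.034,0],40],
    [[0,0,-0.9],[-0.015,-0.034,0],40],
    [[0,0,-0.9],[-0.015,-0.034,0],40],
    [[0,0,-0.9],[-0.014,-0.034,0],40],
    [[0,0,-0.9],[-0.013,-0.034,0],40],
    [[0,0,-0.9],[-0.013,-0.035,0],40],
    [[0,0,-0.8],[-0.012,-0.034,0],40],
  ],
)

```text
time: 17.95
ee_pos: [0.6585, -0.0012, 0.1489]
tcp_rot: [180.0, -0.0, -165.8]
wrist_force: [0.4, 0.4, -2.8]
opening: 0.0452
grasp_force: 62.6
```

Call:
servo_tool(
  moves=[
    [[0,0,0],[0,0,0.015],40],
    [[0,0,0],[0,0,0.01],40],
    [[0,0,0],[0,0,0],40],
    [[0,0,0],[0,0,0],40],
    [[0,0,0],[0,0,0],40],
  ],
)

```text
time: 18.45
ee_pos: [0.6579, 0.0009, 0.1249]
tcp_rot: [-180.0, 0.1, -165.8]
wrist_force: [-0.2, 0.5, -1.6]
opening: 0.045
grasp_force: 62.6
```

```bash
python3 plan.py 40 0.01 0.6594,-0.0005,0.105,194.2
python3 - <<'E'
from h import *
p,d=snap("wrist","w5")
E
```

```text
at 18.45 [0.6579 0.0009 0.1249] [-1.7999e+02  5.0000e-02 -1.6576e+02] q [0.0, 19.0, 15.0, 86.0, 0.0, -14.0]
[[[0, 0, 0.0], [-0.001, -0.001, 0.01], 40.0], [[0, 0, 0.0], [-0.0001, -0.0007, 0.0099], 40.0]]
```

View pics/w5.png

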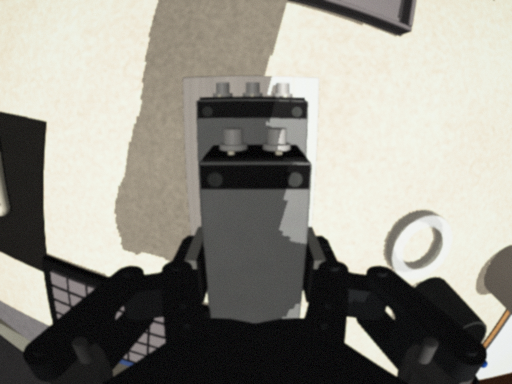

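The filter is centred over the amp (columns 202–310 over 198–307) and parallel to it, with its panel facing the same way and well behind the amp's front edge. I lower it gently.

Call:
servo_tool(
  moves=[
    [[0,0,0],[-0.001,-0.001,0.01],40],
    [[0,0,0],[0,0,0.008],40],
    [[0,0,0],[0,0,0.003],40],
    [[0,0,0],[0,0,0.001],40],
    [[0,0,0],[0,0,0],40],
    [[0,0,0],[0,0,0],40],
  ],
)

```text
time: 19.1
ee_pos: [0.6592, -0.0006, 0.102]
tcp_rot: [-180.0, -0.0, -165.8]
wrist_force: [0.3, 0.5, -2.5]
opening: 0.0447
grasp_force: 62.9
```

Call:
servo_tool(
  moves=[
    [[0,0,0],[0,0,0.0007],40],
    [[0,0,0],[0,0,0],40],
    [[0,0,0],[0,0,0],40],
  ],
)

```text
time: 19.4
ee_pos: [0.6593, -0.0005, 0.1016]
tcp_rot: [-180.0, 0.0, -165.8]
wrist_force: [-0.7, 0.0, 0.5]
opening: 0.0453
grasp_force: 62.8
```

Call:
servo_tool(
  moves=[
    [[0,0,0],[0,0,0.0006],40],
    [[0,0,0],[0,0,0],40],
    [[0,0,0],[0,0,0],40],
  ],
)

```text
time: 19.7
ee_pos: [0.6593, -0.0005, 0.1015]
tcp_rot: [-180.0, 0.0, -165.8]
wrist_force: [-2.5, -0.9, 5.1]
opening: 0.0451
grasp_force: 63.5
```

Call:
servo_tool(
  moves=[
    [[0,0,0],[0,0,0],60],
    [[0,0,0],[0,0,0],80],
    [[0,0,0],[0,0,0],90],
    [[0,0,0],[0,0,0],90],
    [[0,0,0],[0,0,-0.01],90],
    [[0,0,0],[0,0,-0.03],90],
    [[0,0,0],[0,0,-0.04],90],
    [[0,0,0],[0.03,0,-0.02],90],
    [[0,0,0],[0.04,0,0],90],
    [[0,0,0],[0.04,0,0],90],
    [[0,0,0],[0.03,0,0],90],
    [[0,0,0],[0,0,0],90],
  ],
)

```text
time: 20.9
ee_pos: [0.5209, -0.0355, 0.2026]
tcp_rot: [-180.0, 0.1, -165.9]
wrist_force: [1.4, -0.5, 1.1]
opening: 0.0773
grasp_force: 0.0
```

Run:
```python
from h import *
p,d=snap("top","t6");W=cloud("top",d);q,d2=snap("scene","s6")
m=(abs(W[...,0]-.66)<.12)&(abs(W[...,1])<.1)
for n,zr in (("filt",(.12,.14)),("amp+",(.084,.14)),("stand+",(.042,.14))):
    P=W[m&(W[...,2]>zr[0])&(W[...,2]<zr[1])];print(n,len(P),cv2.minAreaRect((P[:,:2]*1000).astype(np.float32)),np.median(P[:,2]))
cv2.imwrite("pics/f.png",np.hstack([cv2.resize(x[:,:,::-1],(400,300)) for x in (p[80:272,140:396],q[120:264,160:352])]))
```

```text
filt 0 ((0.0, 0.0), (0.0, 0.0), 0.0) nan
amp+ 0 ((0.0, 0.0), (0.0, 0.0), 0.0) nan
stand+ 0 ((0.0, 0.0), (0.0, 0.0), 0.0) nan
  return _methods._mean(a, axis=axis, dtype=dtype,
  ret = ret.dtype.type(ret / rcount)
```

View pics/f.png

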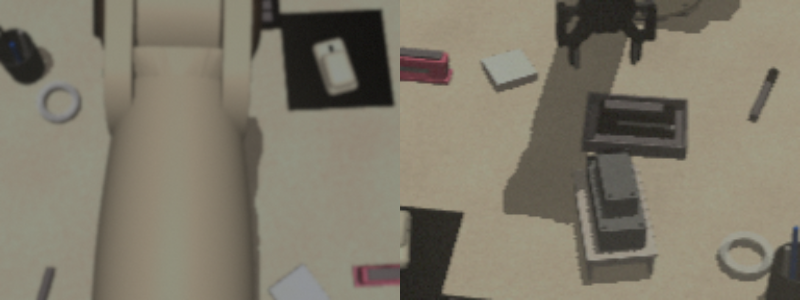

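The arm hides the stack from the top camera. The scene view (right half) shows the filter on the amp on the stand at (615,210) and the stapler in the tray. One numeric check on that picture's depth, then I hand in.

Run:
```python
from h import *
d=np.load("pics/s6_d.npy");W=cloud("scene",d)
m=(abs(W[...,0]-.66)<.12)&(abs(W[...,1])<.1)
ok=[]
for n,zr in (("filt",(.123,.138)),("amp",(.086,.102)),("stapler",(.045,.075))):
    mm=m if n!="stapler" else (abs(W[...,0]-.43)<.07)&(abs(W[...,1]-.0135)<.09)
    P=W[mm&(W[...,2]>zr[0])&(W[...,2]<zr[1])];print(n,len(P),cv2.minAreaRect((P[:,:2]*1000).astype(np.float32)),np.median(P[:,2]))
    ok.append(len(P))
```

```text
filt 411 ((660.9158325195312, 0.052974700927734375), (104.78892517089844, 46.06672286987305), 14.153291702270508) 0.1308110552356393
amp 383 ((660.1395263671875, -0.3424415588378906), (156.31857299804688, 66.53776550292969), 13.806833267211914) 0.09467772617806668
stapler 269 ((433.9261474609375, 14.857067108154297), (32.67422103881836, 122.59575653076172), 3.2441515922546387) 0.054901348472377404
```

```bash
python3 -c "
from workcell import *
print(job_done())"
```

```text
the job is handed in; nothing more can be done
None
```

The job is handed in: the stapler stands in the grey tray, the amp is on the stand and the filter is on the amp. Both have their connector panels at the stand's front, with nothing overhanging in the last camera check.

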